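# Set up a box section for drilling

## Task

Set up the dark box section lying near the front of the bench (not the offcut far back by the tin) for drilling through its middle. Stand the two bright matched parallels on the grey drilling plate, one either side of the drill hole, clear of it and running the same way as the plate's two slots; lay the section across the top of both, square to them and with its middle over the hole, then fit the blue drill jig down over the section until it seats. Leave the odd black parallel and the angle bracket alone.

Things in the scene. Friction and masses are not known exactly. Their poses are not given: they have to be found in the camera images.
- plate_hole (a point): Fixed grey cast-iron drilling plate flat on the bench, 180 (x) x 210 mm (y), top 18 mm above the bench. Point: centre of its 30 mm round through hole, at the top face. Two slots, 110 x 12 mm, run along its x axis, 80 mm either side of the hole along y; four flush bright screws at the corners. A parallel whose centre is 36 mm from the hole's centre along y is well placed.
- parallel_a_mid (a point): First bright bare-steel machinist's parallel, one of a matched pair: a bar 110 mm long (its y axis), 16 mm wide (x), 28 mm high (z), three round dark recesses in each side, standing on its narrow edge; 0.3 kg. The point is its centre, 14 mm above its underside.
- parallel_b_mid (a point): Second bright bare-steel machinist's parallel, one of a matched pair: a bar 110 mm long (its y axis), 16 mm wide (x), 28 mm high (z), three round dark recesses in each side, standing on its narrow edge; 0.3 kg. The point is its centre, 14 mm above its underside.
- section_mid (a point): The workpiece: dark grey-black length of steel box section in the front part of the bench (a like offcut far back by the small tin is no part of the job), 110 mm long (y), 40 wide (x), 30 high (z), open at both ends, lying on its 40 mm face; 0.28 kg. Point: its centre, 15 mm above its underside. On the parallels its underside is 28 mm above the plate.
- jig_mid (a point): Drill jig: blue folded-steel cap open underneath, 128 (y) x 57 (x) x 46 mm high, 0.28 kg. Point: its centre, 23 mm above the underside. Grasp the bright 34 mm square boss, 23-41 mm above the underside; brass bush (25 mm wide) to 46. Inside 113 x 43 mm, 16 deep: 1.5 mm play each side; lowest 6 mm of the lips flare 4.5 mm. Seated, the point is 22 mm above the section's centre. Either way round.
- odd_parallel_mid (a point): Odd black parallel that matches no other, to be left alone: 110 mm long (its y axis), 22 mm wide, 40 mm high. The point is its centre, 20 mm above its underside.
- bracket_mid (a point): Aluminium angle offcut, to be left alone: 40 mm (x) by 60 mm (y) foot with an upright 50 mm high leg along its +y edge. The point is on its upright mid-line, 25 mm above its underside.
There are look-alikes about, which are no part of the job. What is shaped like the part that bears parallel_b_mid but red is not meant. Leave any pink look-alike of the part that bears section_mid alone.

How it is judged:
At the end, for the whole second after the job is handed in: Both bright parallels stand along the slots (10 degrees), one each side, 23-50 mm from the hole, 20 mm lengthwise; section flat across both, middle within 10 mm of the hole, square within 10 degrees; jig seated on it (2.5 mm), within 4 mm of its middle and 3 degrees; all at rest (((x of parallel_a_mid in the frame of plate_hole between -0.02 and 0.02 m and y of parallel_a_mid in the frame of plate_hole between 0.023 and 0.05 m and z of parallel_a_mid in the frame of plate_hole between 0.011 and 0.017 m and angle between the y axis of each of parallel_a_mid, parallel_b_mid and the x axis of plate_hole, either way round below 0.17 rad and angle between each of parallel_a_mid, parallel_b_mid's own z axis and vertical below 0.05 rad and x of parallel_b_mid in the frame of plate_hole between -0.02 and 0.02 m and y of parallel_b_mid in the frame of plate_hole between -0.05 and -0.023 m and z of parallel_b_mid in the frame of plate_hole between 0.011 and 0.017 m) or (x of parallel_a_mid in the frame of plate_hole between -0.02 and 0.02 m and y of parallel_a_mid in the frame of plate_hole between -0.05 and -0.023 m and z of parallel_a_mid in the frame of plate_hole between 0.011 and 0.017 m and angle between the y axis of each of parallel_a_mid, parallel_b_mid and the x axis of plate_hole, either way round below 0.17 rad and angle between each of parallel_a_mid, parallel_b_mid's own z axis and vertical below 0.05 rad and x of parallel_b_mid in the frame of plate_hole between -0.02 and 0.02 m and y of parallel_b_mid in the frame of plate_hole between 0.023 and 0.05 m and z of parallel_b_mid in the frame of plate_hole between 0.011 and 0.017 m)) and x of section_mid in the frame of plate_hole between -0.01 and 0.01 m and y of section_mid in the frame of plate_hole between -0.01 and 0.01 m and z of section_mid in the frame of plate_hole between 0.04 and 0.046 m and angle between the y axis of section_mid and the y axis of plate_hole, either way round below 0.17 rad and angle between section_mid's own z axis and vertical below 0.04 rad and x of jig_mid in the frame of section_mid between -0.004 and 0.004 m and y of jig_mid in the frame of section_mid between -0.004 and 0.004 m and z of jig_mid in the frame of section_mid between 0.0195 and 0.0245 m and angle between the y axis of jig_mid and the y axis of section_mid, either way round below 0.06 rad and angle between jig_mid's own z axis and vertical below 0.05 rad and linear speed of each of parallel_a, parallel_b, section, jig below 0.02 m/s and angular speed of each of parallel_a, parallel_b, section, jig below 0.2 rad/s); the robot touches nothing.
It fails at once if the odd black parallel is shifted by more than 25 mm (distance of odd_parallel_mid from where it was at the start of the episode above 0.025 m).
It fails at once if the angle bracket is shifted by more than 25 mm (distance of bracket_mid from where it was at the start of the episode above 0.025 m).
It also fails if it takes over 128 s, if anything falls off the work surface, if the arm or the gripper's body presses on something with over 40 N, if the wrist force passes 120 N, or if a joint passes its speed limit or range.

## Robot

A 7-joint arm with a two-finger parallel gripper is mounted at the origin on a cart in front of the work surface, level with it; the furniture and walls round the work are solid. World frame = base frame: x ahead of the robot, y to its left, z up, the work surface at z = 0. Lengths are in m, angles in rad, forces in N, time in s.
With the tool pointing down it reaches from about 0.4 to 0.85 m from the base axis. Payload 10.4 kg.
Tool frame: the origin (TCP) lies midway between the tips of the shut fingers; the grasp point (between the pads) lies 19 mm behind it; z points along the fingers, y is the line along which they close (so a half turn about z gives the same grasp; the last joint's range is limited). The gripper opens to 87 mm and grips with 3 to 60 N. Pads are 19 mm wide; open, the fingers measure 117 mm over their backs; the gripper's body (75 mm by 190 mm) begins 51 mm behind the grasp point.
Start: joints at [1.281, 0.332, -0.065, 1.46, 0.022, 1.35, -0.088], TCP at [0.165, -0.603, 0.223] pointing down, gripper open.
Joint ranges: [-2.6, 2.6], [-0.5, 2.12], [-1.47, 1.34], [0.16, 2.42], [-1.27, 4.41], [0.06, 2.06], [-2.6, 2.6]. Speed limits (rad/s): [2.22, 2.22, 2.79, 2.79, 3.14, 3.14, 3.14].

## Interface

Orientations are given as a unit quaternion [x, y, z, w].
In Python, from bench import sensors, eyes, order gives the robot as it stands.
- The arm moves only by the tool arm_command, never from a script. Its argument "steps" is a list of rows, each an object with "rot": the turn, a rotation vector about the world's x, y, z in degrees, a list of three; "slide": the shift along the world's x, y, z in m, a list of three; "grip": the opening, from 0 (shut) to 1 (fully open). A call has exactly 8 rows; each row shifts and turns the commanded pose from where the row before left it; what a row does not reach is not made up. A row lasts 1/8 s, in which the tool goes at most 62.5 mm and 10.7 degrees, less where a joint would pass 70% of its speed; a pose out of reach is approached as far as the arm can. A call with a gripper value outside its range is refused whole. The fingers move at their own pace and stop on an object; "newtons" is the grip in N (left out, the last holds). Time passes only in rows, so rows that do not move let the fingers close, or fill a call up. It gives the time, the measured TCP pose, the force, the opening and the grip force at its end, in the units of the state.
- sensors.read_state(): the state, without advancing time (a new reading comes with each control period).
- eyes.camera(name): name is "side" or "top"; returns a dict with "pixels" (384x512x3 uint8, red, green, blue), "intrinsics" (3x3 intrinsics, pixels), "k1" (the pictures are not rectified: a ray, as slopes to the right and down, at radius r is drawn at 1 + k1 r^2 times it, then the intrinsics apply), "pose" (4x4, takes a point from camera to world coordinates). Camera axes: x right, y down, z forward; pixel columns grow to the right and rows downward; lengths in m; the calibration is good to about 2 mm. A picture is of the moment at which its call begins. There is no depth.
- order.close_job(): hands the job in; it is judged then, once.
Trained networks look in a picture, given as the dict that the camera call returned (one of the last four; its "shot" number tells which), for a name from the list of things; names that differ only in an ending like _2 or _b are one class to them, and where a whole thing is asked for, a point or a joint stands for the part that bears it (a point fixed in the world has none). Each returns a list of dicts, best first, with "conf" (0 to 1); they miss things now and then, are a little off and sometimes report something else, mostly with a low value. They report only what shows in the picture. A call takes as long as a camera call. They do not tell look-alikes from the thing itself.
- eyes.look_for(name, picture): "bbox" ([left, top, right, bottom] in pixels, round what is visible of it).
The state is a dict: "time": time; "joint_positions": joint angles; "joint_vel": joint speeds; "joint_torque": joint torques, N m; "ee_pos": TCP position; "eef_rot": TCP orientation; "ft_force": force on the tool from outside, world axes, zero at the start; "torque": the same for the moment, N m; "width": finger opening in m; "grip_force": force on a finger pad.
Only numpy, scipy, OpenCV 4.12 (cv2) and the standard library are available. Lean on these libraries where they do the work, as an engineer would, in place of code of your own. Each camera call takes 0.05 s, during which the arm holds its last target. There are 200 camera calls.

## Working session

There is one attempt and no reset: what is moved stays moved. The work goes in short steps, Python scripts to look and compute and a tool call to move; the robot and the scene stay as the last step left them, time stands still between calls to the robot, and variables do not carry over. Pictures are saved under pics/ and viewed, at most 14 in all, crops included, and the job is handed in when it is done.

Besides the shell and the picture viewer there is one more tool, called after "Emit:" as name(argument=value, ...) on one line, values as JSON. arm_command: Moves the arm, as the interface text tells. Its arguments: {"type":"object","properties":{"steps":{"type":"array","items":{"type":"object","properties":{"rot":{"type":"array","items":{"type":"number"}},"slide":{"type":"array","items":{"type":"number"}},"grip":{"type":"number"}}}},"newtons":{"type":"number"}},"required":["steps"]}

```bash
mkdir -p pics; ls; cat > h.py <<'E'
import numpy as np, cv2
from bench import sensors, eyes, order
def undist(c,uv):
    K=np.array(c["intrinsics"]);uv=np.atleast_2d(np.array(uv,float))
    d=np.c_[(uv[:,0]-K[0,2])/K[0,0],(uv[:,1]-K[1,2])/K[1,1]]
    s=d.copy()
    for _ in range(30): s=d/(1+c["k1"]*(s**2).sum(1,keepdims=True))
    return s
def onplane(c,uv,z):
    s=undist(c,uv);P=np.array(c["pose"]);r=np.c_[s,np.ones(len(s))]@P[:3,:3].T
    return P[:3,3]+r*((z-P[2,3])/r[:,2])[:,None]
def proj(c,X):
    K=np.array(c["intrinsics"]);P=np.array(c["pose"]);q=(np.atleast_2d(X)-P[:3,3])@P[:3,:3]
    s=q[:,:2]/q[:,2:];s=s*(1+c["k1"]*(s**2).sum(1,keepdims=True))
    return s*[K[0,0],K[1,1]]+[K[0,2],K[1,2]]
def save(c,n,crop=None,k=1):
    im=cv2.cvtColor(np.array(c["pixels"]),cv2.COLOR_RGB2BGR)
    if crop: im=im[crop[1]:crop[3],crop[0]:crop[2]]
    cv2.imwrite("pics/"+n,cv2.resize(im,None,fx=k,fy=k,interpolation=cv2.INTER_CUBIC))
E
python3 - <<'E'
from h import *
import pickle
for n in("top","side"):
    c=eyes.camera(n);save(c,n+"0.png",k=1.55);pickle.dump(c,open(n+"0.pkl","wb"))
    print(n,np.round(c["pose"],3).tolist(),c["k1"],np.array(c["intrinsics"]).tolist())
    for t in["plate_hole","parallel_a_mid","section_mid","jig_mid","odd_parallel_mid","bracket_mid"]:
        for d in eyes.look_for(t,c): print(t,np.round(d["bbox"]).tolist(),round(d["conf"],2))
s=sensors.read_state();print(s)
E
```

```text
pics
top [[-0.0, -0.996, 0.091, 0.363], [-1.0, 0.0, 0.002, 0.03], [-0.002, -0.091, -0.996, 2.011], [0.0, 0.0, 0.0, 1.0]] -0.005097186950610732 [[495.43640200298194, 0.0, 255.34393162719692], [0.0, 495.43640200298194, 182.29344136286207], [0.0, 0.0, 1.0]]
plate_hole [229.0, 165.0, 279.0, 210.0] 0.98
parallel_a_mid [183.0, 215.0, 210.0, 231.0] 0.4
section_mid [179.0, 219.0, 207.0, 232.0] 0.67
section_mid [133.0, 133.0, 161.0, 158.0] 0.52
jig_mid [180.0, 146.0, 217.0, 170.0] 0.58
odd_parallel_mid [322.0, 149.0, 350.0, 169.0] 0.49
side [[-0.091, 0.885, -0.457, 1.167], [0.996, 0.082, -0.039, 0.089], [0.003, -0.459, -0.889, 1.247], [0.0, 0.0, 0.0, 1.0]] 0.035253734383963016 [[411.30060859665656, 0.0, 243.53794404468198], [0.0, 411.30060859665656, 189.2551420614709], [0.0, 0.0, 1.0]]
plate_hole [212.0, 165.0, 279.0, 223.0] 0.67
parallel_a_mid [294.0, 183.0, 328.0, 194.0] 0.71
section_mid [364.0, 233.0, 402.0, 268.0] 0.97
section_mid [297.0, 148.0, 334.0, 165.0] 0.68
jig_mid [294.0, 217.0, 333.0, 238.0] 0.87
odd_parallel_mid [125.0, 198.0, 162.0, 221.0] 0.83
bracket_mid [151.0, 171.0, 167.0, 188.0] 0.74
bracket_mid [297.0, 147.0, 334.0, 164.0] 0.67
{'time': 0.7, 'joint_positions': array([ 1.28140743,  0.33220976, -0.0646874 ,  1.46008686,  0.02162119,
        1.34994011, -0.0884993 ]), 'joint_vel': array([-0.00041925, -0.00059469,  0.00012442, -0.00081315,  0.00139062,
        0.00068814, -0.00019327]), 'joint_torque': array([ 6.00900985e-04, -6.22895122e+01,  2.46960606e-02, -3.90060782e+01,
       -6.10888400e-02,  3.15128232e-02, -2.91019978e-05]), 'ee_pos': array([ 0.16477836, -0.60290201,  0.22257568]), 'eef_rot': array([ 9.91116385e-01,  1.32997408e-01, -5.79752941e-07,  2.61573089e-05]), 'ft_force': array([-0.61950097,  0.46921868, -0.31697985]), 'torque': array([-0.05229765, -0.03318547,  0.02355109]), 'grip_force': 0.0, 'width': 0.08701714720386912}
```

View pics/top0.png

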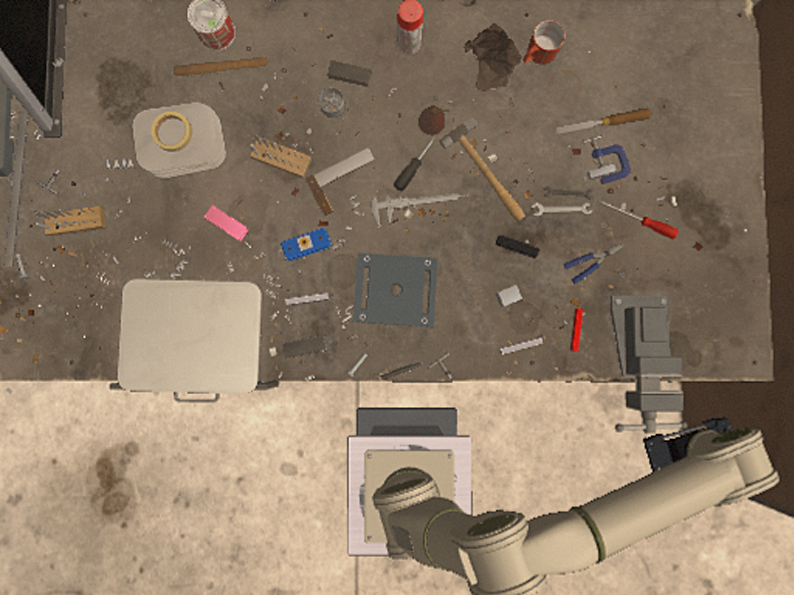

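View pics/side0.png

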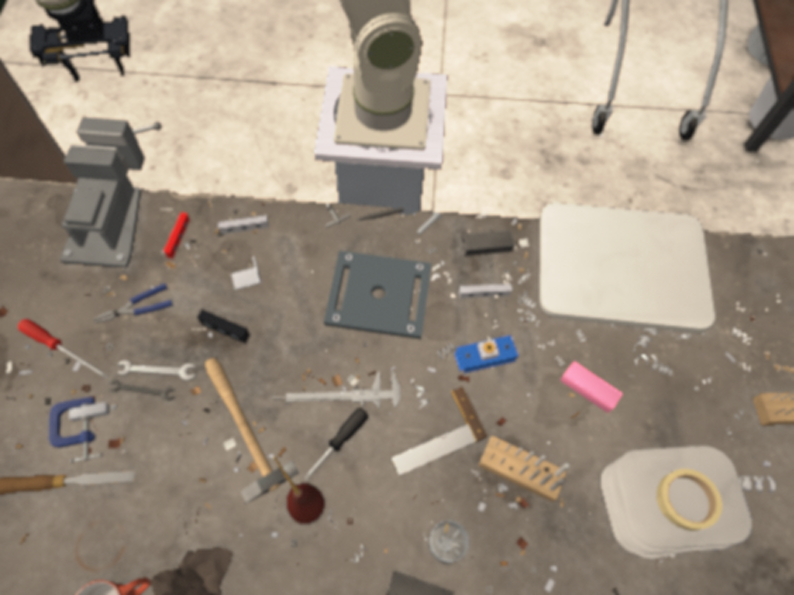

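```bash
python3 - <<'E'
from h import *
import pickle
c=pickle.load(open("top0.pkl","rb"));d=pickle.load(open("side0.pkl","rb"))
f=lambda c,b:cv2.resize(cv2.cvtColor(c["pixels"][b[1]:b[3],b[0]:b[2]],cv2.COLOR_RGB2BGR),None,fx=3,fy=3,interpolation=cv2.INTER_CUBIC)
a=f(c,(165,140,385,240));b=f(d,(100,120,360,265))
b=cv2.resize(b,(660,int(b.shape[0]*660/b.shape[1])),interpolation=cv2.INTER_AREA)
im=cv2.resize(np.vstack([a,b]),None,fx=.89,fy=.89,interpolation=cv2.INTER_AREA) if a.shape[0]+b.shape[0]>600 else np.vstack([a,b])
print(im.shape);cv2.imwrite("pics/z1.png",im)
E
```

```text
(595, 587, 3)
```

View pics/z1.png

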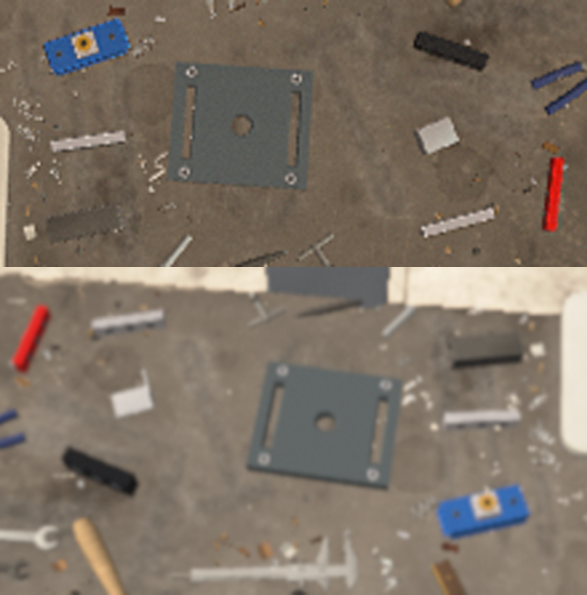

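```bash
cat > fit.py <<'E'
from h import *
from scipy.optimize import minimize
S=8
def hull(c,X):  return cv2.convexHull(proj(c,X).astype(np.float32))[:,0]
def mask(poly,roi):
    p=((poly-[roi[0],roi[1]]+0.5)*S-0.5)
    m=np.zeros(((roi[3]-roi[1])*S,(roi[2]-roi[0])*S),np.float32)
    cv2.fillPoly(m,[np.round(p*16).astype(np.int32)],1.0,shift=4)
    return cv2.resize(m,(roi[2]-roi[0],roi[3]-roi[1]),interpolation=cv2.INTER_AREA)
def layers(kind,q):
    """list of point sets (silhouette, then upper pieces); q=x,y,yaw(of own y axis: rot about z),zbase"""
    def bx(lx,ly,z): return np.array([[a*lx/2,b*ly/2,z] for a in(-1,1) for b in(-1,1)])
    D={"par":[(16,110,0,28)],"sec":[(40,110,0,30)],"plate":[(180,210,0,18)]}
    if kind=="jig": L=[np.r_[bx(57,128,0),bx(48,119,6),bx(48,119,22)]]
    else:
        a,b,z0,z1=D[kind][0];L=[np.r_[bx(a,b,z0),bx(a,b,z1)],bx(a,b,z1)]
    R=np.array([[np.cos(q[2]),-np.sin(q[2]),0],[np.sin(q[2]),np.cos(q[2]),0],[0,0,1]])
    return [l/1000@R.T+[q[0],q[1],q[3]] for l in L]
def fit(kind,cams,x,y,yaw,zb,pad=6,verbose=True):
    rois=[]
    for c in cams:
        h=np.vstack([proj(c,l) for l in layers(kind,(x,y,yaw,zb))])
        a=np.floor(h.min(0)-pad).astype(int);b=np.ceil(h.max(0)+pad).astype(int)
        rois.append((max(a[0],0),max(a[1],0),min(b[0],512),min(b[1],384)))
    def E(p):
        e=0
        for c,r in zip(cams,rois):
            I=np.array(c["pixels"],float)[r[1]:r[3],r[0]:r[2]].reshape(-1,3)
            ms=[mask(hull(c,l),r).ravel() for l in layers(kind,(p[0],p[1],p[2],zb))]
            A=np.stack([np.ones(len(I))]+ms,1)
            k=np.linalg.lstsq(A,I,rcond=None)[0]
            e+=np.abs(I-A@k).clip(0,60).mean()
        return e
    best=None
    for dx in(-.006,.006):
        for da in(-.1,0,.1):
            s=np.array([[x+dx,y+dx,yaw+da]]*4)+np.r_[np.zeros((1,3)),np.diag([.008,.008,.1])]
            o=minimize(E,s[0],method="Nelder-Mead",options=dict(initial_simplex=s,xatol=1e-4,fatol=1e-4,maxiter=150))
            if best is None or o.fun<best.fun: best=o
    return best.x,best.fun
E
python3 - <<'E'
from fit import *
import pickle,time
c=pickle.load(open("top0.pkl","rb"));d=pickle.load(open("side0.pkl","rb"))
k=1.55
G={"plate":("plate",(396,290),0.0,.018,0.),"parA":("par",(307,298),1.66,.028,0),"parB":("par",(521,346),1.75,.028,0),"sec":("sec",(305,346),1.6,.03,0),"jig":("jig",(305,244),1.8,.02,0)}
for n,(kd,uv,yaw,z,zb) in G.items():
    p=onplane(c,np.array(uv)/k,z)[0]
    for cams,l in(((c,),"top"),((d,),"side"),((c,d),"both")):
        q,e=fit(kd,cams,p[0],p[1],yaw,zb,verbose=0)
        print(n,l,np.round(p[:2],3),np.round(q[:2],4),round(np.degrees(q[2]),1),round(e,2))
# other things
for n,uv in(("odd",(517,246)),("bracket",(510,296)),("red",(577,330))): print(n,onplane(c,np.array(uv)/k,.03)[0].round(3))
E
```

```text
plate top [0.527 0.034] [0.5288 0.0371] -3.9 4.75
plate side [0.527 0.034] [0.5293 0.0376] -3.6 5.16
plate both [0.527 0.034] [0.5291 0.0374] -3.8 9.93
parA top [0.505 0.264] [0.4713 0.3331] 39.7 11.45
parA side [0.505 0.264] [0.4798 0.2408] 92.3 13.86
parA both [0.505 0.264] [0.449  0.2439] 80.6 24.69
parB top [ 0.381 -0.288] [ 0.3488 -0.274 ] 105.4 13.04
parB side [ 0.381 -0.288] [ 0.3981 -0.2968] 108.2 24.65
parB both [ 0.381 -0.288] [ 0.406 -0.29 ] 104.4 37.8
sec top [0.381 0.268] [0.4128 0.2403] 64.6 6.89
sec side [0.381 0.268] [0.3832 0.2648] 13.4 18.77
sec both [0.381 0.268] [0.3827 0.2659] 13.0 24.86
jig top [0.647 0.272] [0.6505 0.2729] 198.5 10.59
jig side [0.647 0.272] [0.6703 0.2051] 196.7 15.67
jig both [0.647 0.272] [0.6692 0.2037] 193.8 30.36
odd [ 0.64  -0.281  0.03 ]
bracket [ 0.51  -0.261  0.03 ]
red [ 0.422 -0.432  0.03 ]
```

```bash
python3 - <<'E'
from fit import *
import pickle,time
c=pickle.load(open("top0.pkl","rb"));d=pickle.load(open("side0.pkl","rb"))
k=1.55
G={"parA":("par",(307,298),.1,.028,0),"parB":("par",(521,346),.2,.028,0),"sec":("sec",(305,346),.05,.03,0),"jig":("jig",(305,244),.2,.02,0)}
for n,(kd,uv,yaw,z,zb) in G.items():
    p=onplane(c,np.array(uv)/k,z)[0]
    for cams,l in(((c,),"top"),((d,),"side"),((c,d),"both")):
        q,e=fit(kd,cams,p[0],p[1],yaw,zb,pad=5)
        print(n,l,np.round(p[:2],3),np.round(q[:2],4),round(np.degrees(q[2]),1),round(e,2))
for cc,uv in((c,(396.5,290)),(d,(377,293))): print("hole",onplane(cc,np.array(uv)/k,.018)[0].round(4))
E
```

```text
parA top [0.505 0.264] [0.5044 0.2659] 8.1 6.8
parA side [0.505 0.264] [0.5053 0.2659] 8.2 9.53
parA both [0.505 0.264] [0.5048 0.266 ] 8.6 16.59
parB top [ 0.381 -0.288] [ 0.3828 -0.2879] 14.9 5.62
parB side [ 0.381 -0.288] [ 0.3853 -0.2887] 15.2 5.99
parB both [ 0.381 -0.288] [ 0.3837 -0.2884] 15.2 12.1
sec top [0.381 0.268] [0.3807 0.2738] 12.4 5.77
sec side [0.381 0.268] [0.3815 0.2733] 12.6 6.97
sec both [0.381 0.268] [0.3813 0.2731] 12.9 12.77
jig top [0.647 0.272] [0.6504 0.273 ] 18.6 11.28
jig side [0.647 0.272] [0.6489 0.2733] 18.9 13.06
jig both [0.647 0.272] [0.6494 0.2729] 18.7 24.46
hole [0.5266 0.0326 0.018 ]
hole [0.5348 0.0349 0.018 ]
```

Seen in the top view (1.55x): bright parallels at (307,298) and (521,346), jig (305,244), plate hole (396,290), odd black parallel (517,246) and bracket (510,296), which stay put. Section candidates are dark (305,346), pink (226,222) and the far offcut (350,72). The dark front one is meant, as the enlarged crop confirms. For parallels, the red one at (577,330) is excluded.

Emit:
arm_command(steps=[{"slide":[0.027,0.039,-0.009],"rot":[0,0,10],"grip":1},{"slide":[0.027,0.039,-0.009],"rot":[0,0,10],"grip":1},{"slide":[0.027,0.039,-0.009],"rot":[0,0,10],"grip":1},{"slide":[0.027,0.039,-0.009],"rot":[0,0,10],"grip":1},{"slide":[0.027,0.039,-0.009],"rot":[0,0,10],"grip":1},{"slide":[0.027,0.039,-0.009],"rot":[0,0,10],"grip":1},{"slide":[0.027,0.039,-0.009],"rot":[0,0,10],"grip":1},{"slide":[0.027,0.039,-0.009],"rot":[0,0,10],"grip":1}], newtons=30)

```text
time: 1.7
ee_pos: [0.3816, -0.2897, 0.1506]
eef_rot: [0.672, 0.741, -0.0, 0.0]
ft_force: [1.6, -0.2, -0.3]
width: 0.087
grip_force: 0.0
```

Emit:
arm_command(steps=[{"slide":[0.003,0.003,-0.03],"rot":[0,0,9.6],"grip":1},{"slide":[0,0,-0.035],"rot":[0,0,0],"grip":1},{"slide":[0,0,-0.035],"grip":1},{"slide":[0,0,-0.025],"grip":1},{"slide":[0,0,-0.012],"grip":1},{"slide":[0,0,-0.007],"grip":1},{"slide":[0,0,0],"grip":1},{"slide":[0,0,0],"grip":0}])

```text
schema error: expected keys rot, slide, grip
```

Emit:
arm_command(steps=[{"slide":[0,0,0],"grip":0},{"slide":[0,0,0],"grip":0},{"slide":[0,0,0],"grip":0},{"slide":[0,0,0],"grip":0},{"slide":[0,0,0],"grip":0},{"slide":[0,0,0],"grip":0},{"slide":[0,0,0],"grip":0},{"slide":[0,0,0],"grip":0}])

```text
schema error: expected keys rot, slide, grip
```

Emit:
arm_command(steps=[{"slide":[0.003,0.003,-0.03],"rot":[0,0,9.6],"grip":1},{"slide":[0,0,-0.035],"rot":[0,0,0],"grip":1},{"slide":[0,0,-0.035],"rot":[0,0,0],"grip":1},{"slide":[0,0,-0.025],"rot":[0,0,0],"grip":1},{"slide":[0,0,-0.012],"rot":[0,0,0],"grip":1},{"slide":[0,0,-0.007],"rot":[0,0,0],"grip":1},{"slide":[0,0,0],"rot":[0,0,0],"grip":1},{"slide":[0,0,0],"rot":[0,0,0],"grip":0}])

```text
time: 2.7
ee_pos: [0.3843, -0.2883, 0.0074]
eef_rot: [0.61, 0.793, -0.0, 0.001]
ft_force: [-0.6, 0.5, -0.3]
width: 0.0824
grip_force: 0.0
```

Emit:
arm_command(steps=[{"slide":[0,0,0],"rot":[0,0,0],"grip":0},{"slide":[0,0,0],"rot":[0,0,0],"grip":0},{"slide":[0,0,0],"rot":[0,0,0],"grip":0},{"slide":[0,0,0],"rot":[0,0,0],"grip":0},{"slide":[0,0,0],"rot":[0,0,0],"grip":0},{"slide":[0,0,0],"rot":[0,0,0],"grip":0},{"slide":[0,0,0],"rot":[0,0,0],"grip":0},{"slide":[0,0,0],"rot":[0,0,0],"grip":0}])

```text
time: 3.7
ee_pos: [0.3837, -0.2879, 0.0066]
eef_rot: [0.61, 0.793, -0.0, -0.0]
ft_force: [-0.6, -0.1, 1.7]
width: 0.0158
grip_force: 30.0
```

Emit:
arm_command(steps=[{"slide":[0,0,0.04],"rot":[0,0,0],"grip":0},{"slide":[0,0,0.05],"rot":[0,0,0],"grip":0},{"slide":[0.02,0.04,0],"rot":[0,0,10],"grip":0},{"slide":[0.024,0.05,0],"rot":[0,0,10],"grip":0},{"slide":[0.025,0.05,0],"rot":[0,0,10],"grip":0},{"slide":[0.025,0.05,0],"rot":[0,0,10],"grip":0},{"slide":[0.025,0.05,0],"rot":[0,0,10],"grip":0},{"slide":[0.024,0.049,0],"rot":[0,0,10],"grip":0}])

```text
time: 4.7
ee_pos: [0.5272, 0.0027, 0.0964]
eef_rot: [0.129, 0.992, -0.0, -0.0]
ft_force: [1.4, -0.3, -2.5]
width: 0.0156
grip_force: 30.0
```

Emit:
arm_command(steps=[{"slide":[-0.0006,-0.0012,-0.02],"rot":[0,0,5.5],"grip":0},{"slide":[0,0,-0.02],"rot":[0,0,5.5],"grip":0},{"slide":[0,0,-0.015],"rot":[0,0,0],"grip":0},{"slide":[0,0,-0.009],"rot":[0,0,0],"grip":0},{"slide":[0,0,-0.004],"rot":[0,0,0],"grip":0},{"slide":[0,0,-0.003],"rot":[0,0,0],"grip":0},{"slide":[0,0,0],"rot":[0,0,0],"grip":0},{"slide":[0,0,0],"rot":[0,0,0],"grip":0}])

```text
time: 5.7
ee_pos: [0.5264, -0.0001, 0.0259]
eef_rot: [0.036, 0.999, -0.0, 0.0]
ft_force: [-0.0, 0.4, -2.3]
width: 0.0158
grip_force: 30.0
```

Emit:
arm_command(steps=[{"slide":[0,0.0015,-0.001],"rot":[0,0,0],"grip":0},{"slide":[0,0,-0.0007],"rot":[0,0,0],"grip":0},{"slide":[0,0,0],"rot":[0,0,0],"grip":0},{"slide":[0,0,0],"rot":[0,0,0],"grip":0.45},{"slide":[0,0,0],"rot":[0,0,0],"grip":0.45},{"slide":[0,0,0],"rot":[0,0,0],"grip":0.45},{"slide":[0,0,0.02],"rot":[0,0,0],"grip":0.45},{"slide":[0,0,0.05],"rot":[0,0,0],"grip":0.45}])

```text
time: 6.7
ee_pos: [0.525, 0.0015, 0.0942]
eef_rot: [0.036, 0.999, 0.0, -0.002]
ft_force: [0.7, -0.0, -0.0]
width: 0.0384
grip_force: 0.0
```

Emit:
arm_command(steps=[{"slide":[-0.0025,0.033,0],"rot":[0,0,-9.7],"grip":0.9},{"slide":[-0.0025,0.033,0],"rot":[0,0,-9.7],"grip":0.9},{"slide":[-0.0025,0.033,0],"rot":[0,0,-9.7],"grip":0.9},{"slide":[-0.0025,0.033,0],"rot":[0,0,-9.7],"grip":0.9},{"slide":[-0.0025,0.033,0],"rot":[0,0,-9.7],"grip":0.9},{"slide":[-0.0025,0.033,0],"rot":[0,0,-9.7],"grip":0.9},{"slide":[-0.0025,0.033,0],"rot":[0,0,-9.7],"grip":0.9},{"slide":[-0.0025,0.033,0],"rot":[0,0,-9.7],"grip":0.9}])

```text
time: 7.7
ee_pos: [0.5063, 0.2668, 0.0954]
eef_rot: [0.656, 0.755, 0.001, 0.0]
ft_force: [0.9, -0.1, 0.4]
width: 0.0778
grip_force: 0.0
```

Emit:
arm_command(steps=[{"slide":[-0.0012,-0.0008,-0.03],"rot":[0,0,0],"grip":0.9},{"slide":[0,0,-0.03],"rot":[0,0,0],"grip":0.9},{"slide":[0,0,-0.018],"rot":[0,0,0],"grip":0.9},{"slide":[0,0,-0.008],"rot":[0,0,0],"grip":0.9},{"slide":[0,0,-0.003],"rot":[0,0,0],"grip":0.9},{"slide":[0,0,0],"rot":[0,0,0],"grip":0.9},{"slide":[0,0,0],"rot":[0,0,0],"grip":0},{"slide":[0,0,0],"rot":[0,0,0],"grip":0}])

```text
time: 8.7
ee_pos: [0.5052, 0.2647, 0.0053]
eef_rot: [0.654, 0.756, 0.0, 0.0]
ft_force: [-0.2, 0.5, -0.2]
width: 0.0656
grip_force: 0.0
```

Emit:
arm_command(steps=[{"slide":[0,0,0],"rot":[0,0,0],"grip":0},{"slide":[0,0,0],"rot":[0,0,0],"grip":0},{"slide":[0,0,0],"rot":[0,0,0],"grip":0},{"slide":[0,0,0],"rot":[0,0,0],"grip":0},{"slide":[0,0,0],"rot":[0,0,0],"grip":0},{"slide":[0,0,0],"rot":[0,0,0],"grip":0},{"slide":[0,0,0.03],"rot":[0,0,0],"grip":0},{"slide":[0,0,0.06],"rot":[0,0,0],"grip":0}])

```text
time: 9.7
ee_pos: [0.5032, 0.2634, 0.0934]
eef_rot: [0.654, 0.756, -0.002, -0.001]
ft_force: [1.7, 0.3, -2.4]
width: 0.016
grip_force: 30.0
```

Emit:
arm_command(steps=[{"slide":[0.0035,-0.0238,0],"rot":[0,0,9.7],"grip":0},{"slide":[0.0035,-0.0238,0],"rot":[0,0,9.7],"grip":0},{"slide":[0.0035,-0.0238,0],"rot":[0,0,9.7],"grip":0},{"slide":[0.0035,-0.0238,0],"rot":[0,0,9.7],"grip":0},{"slide":[0.0035,-0.0238,0],"rot":[0,0,9.7],"grip":0},{"slide":[0.0035,-0.0238,0],"rot":[0,0,9.7],"grip":0},{"slide":[0.0035,-0.0238,0],"rot":[0,0,9.7],"grip":0},{"slide":[0.0035,-0.0238,0],"rot":[0,0,9.7],"grip":0}])

```text
time: 10.7
ee_pos: [0.5327, 0.0733, 0.0945]
eef_rot: [0.033, 0.999, -0.0, -0.0]
ft_force: [-0.1, 0.2, -2.9]
width: 0.0158
grip_force: 30.0
```

Emit:
arm_command(steps=[{"slide":[0,0,-0.02],"rot":[0,0,0.5],"grip":0},{"slide":[0,0,-0.022],"rot":[0,0,0],"grip":0},{"slide":[0,0,-0.015],"rot":[0,0,0],"grip":0},{"slide":[0,0,-0.007],"rot":[0,0,0],"grip":0},{"slide":[0,0,-0.002],"rot":[0,0,0],"grip":0},{"slide":[0,0,0],"rot":[0,0,0],"grip":0},{"slide":[0,0,0],"rot":[0,0,0],"grip":0},{"slide":[0,0,0],"rot":[0,0,0],"grip":0}])

```text
time: 11.7
ee_pos: [0.5333, 0.0742, 0.0293]
eef_rot: [0.032, 0.999, 0.0, 0.0]
ft_force: [0.0, -0.0, -3.4]
width: 0.0156
grip_force: 30.0
```

Emit:
arm_command(steps=[{"slide":[-0.002,-0.001,-0.003],"rot":[0,0,0],"grip":0},{"slide":[0,0,-0.002],"rot":[0,0,0],"grip":0},{"slide":[0,0,-0.001],"rot":[0,0,0],"grip":0},{"slide":[0,0,0],"rot":[0,0,0],"grip":0},{"slide":[0,0,0],"rot":[0,0,0],"grip":0.45},{"slide":[0,0,0],"rot":[0,0,0],"grip":0.45},{"slide":[0,0,0],"rot":[0,0,0],"grip":0.45},{"slide":[0,0,0.02],"rot":[0,0,0],"grip":0.45}])

```text
time: 12.7
ee_pos: [0.5301, 0.0731, 0.0426]
eef_rot: [0.031, 1.0, 0.0, -0.001]
ft_force: [0.6, 0.4, -0.1]
width: 0.0384
grip_force: 0.0
```

Emit:
arm_command(steps=[{"slide":[0,0,0.05],"rot":[0,0,0],"grip":0.45},{"slide":[-0.02,0.026,0.02],"rot":[0,0,-10.5],"grip":0.9},{"slide":[-0.021,0.029,0],"rot":[0,0,-10.5],"grip":0.9},{"slide":[-0.021,0.029,0],"rot":[0,0,-10.5],"grip":0.9},{"slide":[-0.021,0.029,0],"rot":[0,0,-10.5],"grip":0.9},{"slide":[-0.021,0.029,0],"rot":[0,0,-10.5],"grip":0.9},{"slide":[-0.021,0.029,0],"rot":[0,0,-10.5],"grip":0.9},{"slide":[-0.021,0.029,0],"rot":[0,0,-10.5],"grip":0.9}])

```text
time: 13.7
ee_pos: [0.3844, 0.2745, 0.1143]
eef_rot: [0.625, 0.78, 0.001, 0.0]
ft_force: [0.1, 1.1, 0.1]
width: 0.0781
grip_force: 0.0
```

```bash
python3 - <<'E'
from fit import *
c=eyes.camera("top");d=eyes.camera("side")
a=cv2.cvtColor(np.vstack([cv2.resize(x["pixels"][b[1]:b[3],b[0]:b[2]],(560,290),interpolation=cv2.INTER_CUBIC) for x,b in((c,(150,130,343,230)),(d,(190,130,383,230)))]),cv2.COLOR_RGB2BGR);cv2.imwrite("pics/z2.png",a)
for n,x,y in(("B",.5266,.0015),("A",.5314,.0733)):
  for C,l in(((c,),"top"),((d,),"side"),((c,d),"both")):
    q,e=fit("par",C,x,y,np.radians(86.25),.018,pad=3);print(n,l,q[:2].round(4),np.degrees(q[2]).round(1),round(e,2))
E
```

```text
B top [0.5282 0.0019] 85.5 5.8
B side [0.5268 0.0017] 85.8 5.61
B both [0.5268 0.002 ] 85.4 11.58
A top [0.5285 0.0733] 85.9 4.7
A side [0.5284 0.0737] 86.2 4.94
A both [0.5286 0.0735] 85.9 9.83
```

View pics/z2.png

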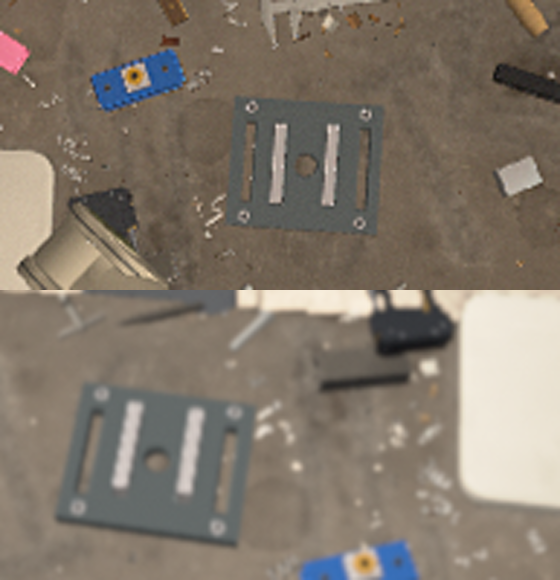

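The view shows both parallels standing on the plate either side of the hole (top crop, (278,163) and (330,165), hole (305,163)), lined up with the slots. Next I grasp the section.

Emit:
arm_command(steps=[{"slide":[-0.003,-0.0012,-0.03],"rot":[0,0,0],"grip":0.9},{"slide":[0,0,-0.035],"rot":[0,0,0],"grip":0.9},{"slide":[0,0,-0.025],"rot":[0,0,0],"grip":0.9},{"slide":[0,0,-0.012],"rot":[0,0,0],"grip":0.9},{"slide":[0,0,-0.005],"rot":[0,0,0],"grip":0.9},{"slide":[0,0,0],"rot":[0,0,0],"grip":0.9},{"slide":[0,0,0],"rot":[0,0,0],"grip":0},{"slide":[0,0,0],"rot":[0,0,0],"grip":0}])

```text
time: 14.8
ee_pos: [0.3824, 0.2721, 0.0064]
eef_rot: [0.623, 0.782, 0.0, 0.0]
ft_force: [-0.3, 0.4, 0.4]
width: 0.0657
grip_force: 0.0
```

Emit:
arm_command(steps=[{"slide":[0,0,0],"rot":[0,0,0],"grip":0},{"slide":[0,0,0],"rot":[0,0,0],"grip":0},{"slide":[0,0,0],"rot":[0,0,0],"grip":0},{"slide":[0,0,0],"rot":[0,0,0],"grip":0},{"slide":[0,0,0],"rot":[0,0,0],"grip":0},{"slide":[0,0,0],"rot":[0,0,0],"grip":0},{"slide":[0,0,0],"rot":[0,0,0],"grip":0},{"slide":[0,0,0],"rot":[0,0,0],"grip":0}])

```text
time: 15.8
ee_pos: [0.382, 0.272, 0.0059]
eef_rot: [0.623, 0.782, -0.0, 0.0]
ft_force: [-1.5, -0.4, 4.2]
width: 0.0395
grip_force: 29.8
```

Emit:
arm_command(steps=[{"slide":[0,0,0.03],"rot":[0,0,0],"grip":0},{"slide":[0,0,0.05],"rot":[0,0,0],"grip":0},{"slide":[0.017,-0.0275,0.03],"rot":[0,0,-3],"grip":0},{"slide":[0.026,-0.0415,0],"rot":[0,0,-3],"grip":0},{"slide":[0.026,-0.0415,0],"rot":[0,0,-3],"grip":0},{"slide":[0.026,-0.0415,0],"rot":[0,0,-3],"grip":0},{"slide":[0.026,-0.0415,0],"rot":[0,0,-3],"grip":0},{"slide":[0.026,-0.0415,0],"rot":[0,0,-2],"grip":0}])

```text
time: 16.8
ee_pos: [0.5294, 0.0354, 0.1154]
eef_rot: [0.733, 0.681, -0.0, -0.0]
ft_force: [0.2, 0.8, -2.7]
width: 0.0398
grip_force: 29.8
```

Emit:
arm_command(steps=[{"slide":[0,0,-0.02],"rot":[0,0,0],"grip":0},{"slide":[0,0,-0.02],"rot":[0,0,0],"grip":0},{"slide":[0,0,-0.01],"rot":[0,0,0],"grip":0},{"slide":[0,0,-0.004],"rot":[0,0,0],"grip":0},{"slide":[0,0,0],"rot":[0,0,0],"grip":0},{"slide":[0,0,0],"rot":[0,0,0],"grip":0},{"slide":[0,0,0],"rot":[0,0,0],"grip":0},{"slide":[0,0,0],"rot":[0,0,0],"grip":0}])

```text
time: 17.8
ee_pos: [0.5291, 0.037, 0.0621]
eef_rot: [0.732, 0.681, 0.0, 0.0]
ft_force: [0.2, -1.0, -2.9]
width: 0.0398
grip_force: 29.8
```

Emit:
arm_command(steps=[{"slide":[0,0,-0.004],"rot":[0,0,0],"grip":0},{"slide":[0,0,-0.003],"rot":[0,0,0],"grip":0},{"slide":[0,0,-0.002],"rot":[0,0,0],"grip":0},{"slide":[0,0,-0.001],"rot":[0,0,0],"grip":0},{"slide":[0,0,0],"rot":[0,0,0],"grip":0},{"slide":[0,0,0],"rot":[0,0,0],"grip":0},{"slide":[0,0,0],"rot":[0,0,0],"grip":0},{"slide":[0,0,0],"rot":[0,0,0],"grip":0}])

```text
time: 18.8
ee_pos: [0.529, 0.037, 0.0519]
eef_rot: [0.732, 0.681, -0.0, -0.0]
ft_force: [-2.3, -0.0, 0.1]
width: 0.0397
grip_force: 29.8
```

Emit:
arm_command(steps=[{"slide":[0,0,0],"rot":[0,0,0],"grip":0.75},{"slide":[0,0,0],"rot":[0,0,0],"grip":0.75},{"slide":[0,0,0],"rot":[0,0,0],"grip":0.75},{"slide":[0,0,0],"rot":[0,0,0],"grip":0.75},{"slide":[0,0,0.02],"rot":[0,0,0],"grip":0.75},{"slide":[0,0,0.04],"rot":[0,0,0],"grip":0.75},{"slide":[0,0,0.03],"rot":[0,0,0],"grip":0.75},{"slide":[0,0,0],"rot":[0,0,0],"grip":0.75}])

```text
time: 19.8
ee_pos: [0.5308, 0.0374, 0.1456]
eef_rot: [0.732, 0.681, 0.002, 0.002]
ft_force: [0.3, -0.4, -0.0]
width: 0.0649
grip_force: 0.0
```

Emit:
arm_command(steps=[{"slide":[0.015,0.0295,0],"rot":[0,0,3],"grip":0.75},{"slide":[0.015,0.0295,0],"rot":[0,0,3],"grip":0.75},{"slide":[0.015,0.0295,0],"rot":[0,0,3],"grip":0.75},{"slide":[0.015,0.0295,0],"rot":[0,0,3],"grip":0.75},{"slide":[0.015,0.0295,0],"rot":[0,0,3],"grip":0.75},{"slide":[0.015,0.0295,0],"rot":[0,0,3],"grip":0.75},{"slide":[0.015,0.0295,0],"rot":[0,0,3],"grip":0.75},{"slide":[0.015,0.0295,0],"rot":[0,0,1.8],"grip":0.75}])

```text
time: 20.8
ee_pos: [0.6493, 0.2737, 0.1418]
eef_rot: [0.582, 0.813, -0.0, -0.0]
ft_force: [-0.1, 0.9, 0.7]
width: 0.0654
grip_force: 0.0
```

```bash
python3 - <<'E'
from fit import *
c=eyes.camera("top");d=eyes.camera("side");s=sensors.read_state();print(s["ee_pos"].round(4),s["eef_rot"].round(3))
a=cv2.cvtColor(np.vstack([cv2.resize(x["pixels"][b[1]:b[3],b[0]:b[2]],(560,290),interpolation=cv2.INTER_CUBIC) for x,b in((c,(150,130,343,230)),(d,(190,150,383,250)))]),cv2.COLOR_RGB2BGR);cv2.imwrite("pics/z3.png",a)
for C,l in(((c,),"top"),((d,),"side"),((c,d),"both")):
    q,e=fit("sec",C,.529,.0375,np.radians(-4),.046,pad=4);print("sec",l,q[:2].round(4),np.degrees(q[2]).round(1),round(e,2))
E
```

```text
[0.6483 0.2769 0.1413] [ 0.581  0.814  0.    -0.001]
sec top [0.5281 0.0304] -7.3 19.58
sec side [0.5288 0.0376] -3.7 14.93
sec both [0.5286 0.0361] -4.4 34.66
```

View pics/z3.png

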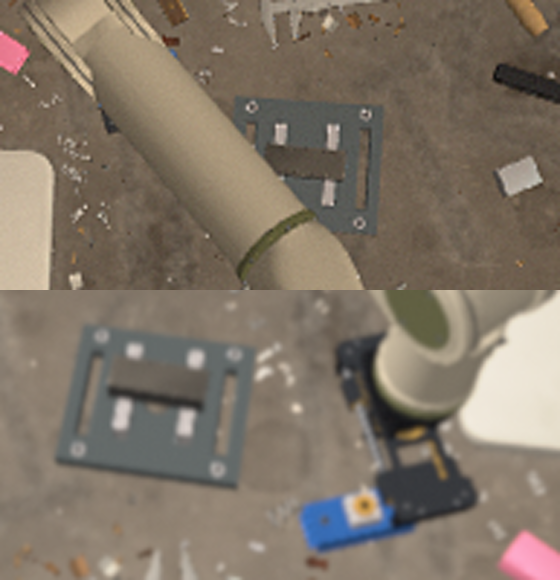

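Emit:
arm_command(steps=[{"slide":[0.001,-0.003,-0.03],"rot":[0,0,0],"grip":0.75},{"slide":[0,0,-0.03],"rot":[0,0,0],"grip":0.75},{"slide":[0,0,-0.02],"rot":[0,0,0],"grip":0.75},{"slide":[0,0,0],"rot":[0,0,0],"grip":0.75},{"slide":[0,0,0],"rot":[0,0,0],"grip":0.75},{"slide":[0,0,0],"rot":[0,0,0],"grip":0.75},{"slide":[0,0,0],"rot":[0,0,0],"grip":0.75},{"slide":[0,0,0],"rot":[0,0,0],"grip":0.75}])

```text
time: 21.9
ee_pos: [0.6501, 0.2701, 0.0623]
eef_rot: [0.583, 0.813, 0.0, 0.0]
ft_force: [-0.0, 0.0, -0.5]
width: 0.0652
grip_force: 0.0
```

Emit:
arm_command(steps=[{"slide":[-0.0007,0.0028,-0.012],"rot":[0,0,0],"grip":0.75},{"slide":[0,0,-0.012],"rot":[0,0,0],"grip":0.75},{"slide":[0,0,-0.007],"rot":[0,0,0],"grip":0.75},{"slide":[0,0,-0.005],"rot":[0,0,0],"grip":0.75},{"slide":[0,0,0],"rot":[0,0,0],"grip":0.75},{"slide":[0,0,0],"rot":[0,0,0],"grip":0.75},{"slide":[0,0,0],"rot":[0,0,0],"grip":0},{"slide":[0,0,0],"rot":[0,0,0],"grip":0}])

```text
time: 22.9
ee_pos: [0.6494, 0.2728, 0.0261]
eef_rot: [0.583, 0.813, 0.0, 0.0]
ft_force: [0.2, 0.1, 0.0]
width: 0.0529
grip_force: 0.0
```

Emit:
arm_command(steps=[{"slide":[0,0,0],"rot":[0,0,0],"grip":0},{"slide":[0,0,0],"rot":[0,0,0],"grip":0},{"slide":[0,0,0],"rot":[0,0,0],"grip":0},{"slide":[0,0,0],"rot":[0,0,0],"grip":0},{"slide":[0,0,0],"rot":[0,0,0],"grip":0},{"slide":[0,0,0],"rot":[0,0,0],"grip":0},{"slide":[0,0,0],"rot":[0,0,0],"grip":0},{"slide":[0,0,0],"rot":[0,0,0],"grip":0}])

```text
time: 23.9
ee_pos: [0.6493, 0.2728, 0.0259]
eef_rot: [0.583, 0.813, 0.0, 0.0]
ft_force: [-0.2, 0.2, 0.3]
width: 0.0336
grip_force: 30.0
```

Emit:
arm_command(steps=[{"slide":[0,0,0.03],"rot":[0,0,0],"grip":0},{"slide":[0,0,0.05],"rot":[0,0,0],"grip":0},{"slide":[0,0,0.04],"rot":[0,0,0],"grip":0},{"slide":[-0.024,-0.047,0],"rot":[0,0,-4.5],"grip":0},{"slide":[-0.024,-0.047,0],"rot":[0,0,-4.5],"grip":0},{"slide":[-0.024,-0.047,0],"rot":[0,0,-4.5],"grip":0},{"slide":[-0.024,-0.047,0],"rot":[0,0,-4.5],"grip":0},{"slide":[-0.024,-0.047,0],"rot":[0,0,-4.7],"grip":0}])

```text
time: 24.9
ee_pos: [0.528, 0.0362, 0.1454]
eef_rot: [0.732, 0.681, -0.0, -0.0]
ft_force: [0.8, -0.7, -2.6]
width: 0.0337
grip_force: 30.0
```

Emit:
arm_command(steps=[{"slide":[0,0,-0.005],"rot":[0,0,0],"grip":0},{"slide":[0,0,0],"rot":[0,0,0],"grip":0},{"slide":[0,0,0],"rot":[0,0,0],"grip":0},{"slide":[0,0,0],"rot":[0,0,0],"grip":0},{"slide":[0,0,0],"rot":[0,0,0],"grip":0},{"slide":[0,0,0],"rot":[0,0,0],"grip":0},{"slide":[0,0,0],"rot":[0,0,0],"grip":0},{"slide":[0,0,0],"rot":[0,0,0],"grip":0}])

```text
time: 25.9
ee_pos: [0.5293, 0.0378, 0.1409]
eef_rot: [0.731, 0.682, 0.0, 0.0]
ft_force: [0.7, 1.1, -2.5]
width: 0.0337
grip_force: 30.0
```

```bash
python3 - <<'E'
from fit import *
s=sensors.read_state();p=s["ee_pos"];q=s["eef_rot"];print(p.round(4),q.round(4))
d=eyes.camera("side");save(d,"z4.png",(195,130,325,240),5)
E
```

```text
[0.5293 0.0378 0.1409] [7.314e-01 6.819e-01 1.000e-04 1.000e-04]
```

View pics/z4.png

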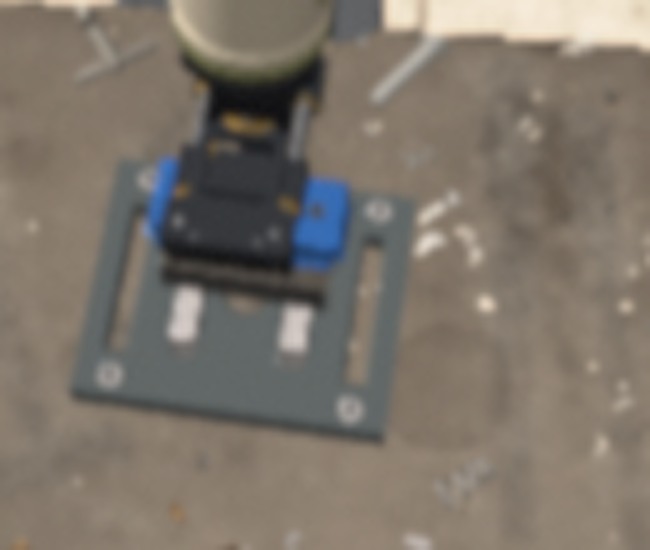

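The picture shows the jig (ends at about x=150 and x=350 in the crop) held above the section (163 to 325), about centred. I lower it with force checks.

Emit:
arm_command(steps=[{"slide":[-0.0003,0,-0.015],"rot":[0,0,0],"grip":0},{"slide":[0,0,-0.015],"rot":[0,0,0],"grip":0},{"slide":[0,0,-0.005],"rot":[0,0,0],"grip":0},{"slide":[0,0,-0.003],"rot":[0,0,0],"grip":0},{"slide":[0,0,-0.003],"rot":[0,0,0],"grip":0},{"slide":[0,0,-0.002],"rot":[0,0,0],"grip":0},{"slide":[0,0,-0.002],"rot":[0,0,0],"grip":0},{"slide":[0,0,0],"rot":[0,0,0],"grip":0}])

```text
time: 26.95
ee_pos: [0.529, 0.0378, 0.0958]
eef_rot: [0.731, 0.682, -0.0, -0.0]
ft_force: [-0.3, -0.2, -3.8]
width: 0.0337
grip_force: 30.0
```

Emit:
arm_command(steps=[{"slide":[0,0,-0.002],"rot":[0,0,0],"grip":0},{"slide":[0,0,-0.002],"rot":[0,0,0],"grip":0},{"slide":[0,0,-0.002],"rot":[0,0,0],"grip":0},{"slide":[0,0,-0.002],"rot":[0,0,0],"grip":0},{"slide":[0,0,-0.001],"rot":[0,0,0],"grip":0},{"slide":[0,0,-0.0007],"rot":[0,0,0],"grip":0},{"slide":[0,0,0],"rot":[0,0,0],"grip":0},{"slide":[0,0,0],"rot":[0,0,0],"grip":0}])

```text
time: 27.95
ee_pos: [0.529, 0.0378, 0.0862]
eef_rot: [0.731, 0.682, 0.0, 0.0]
ft_force: [-0.5, -0.6, -2.4]
width: 0.0339
grip_force: 30.0
```

Within 0.3 mm of seating, with almost no resistance. I release it gently.

Emit:
arm_command(steps=[{"slide":[0,0,-0.0005],"rot":[0,0,0],"grip":0},{"slide":[0,0,0],"rot":[0,0,0],"grip":0},{"slide":[0,0,0],"rot":[0,0,0],"grip":0.7},{"slide":[0,0,0],"rot":[0,0,0],"grip":0.7},{"slide":[0,0,0],"rot":[0,0,0],"grip":0.7},{"slide":[0,0,0],"rot":[0,0,0],"grip":0.7},{"slide":[0,0,0.02],"rot":[0,0,0],"grip":0.7},{"slide":[0,0,0.04],"rot":[0,0,0],"grip":0.7}])

```text
time: 28.95
ee_pos: [0.5279, 0.0377, 0.1451]
eef_rot: [0.731, 0.682, -0.001, -0.001]
ft_force: [0.8, 0.6, 1.0]
width: 0.061
grip_force: 0.0
```

Emit:
arm_command(steps=[{"slide":[0,0,0.03],"rot":[0,0,0],"grip":0.7},{"slide":[-0.01,-0.045,0.01],"rot":[0,0,0],"grip":0.7},{"slide":[-0.01,-0.045,0.01],"rot":[0,0,0],"grip":0.7},{"slide":[-0.01,-0.045,0.01],"rot":[0,0,0],"grip":0.7},{"slide":[-0.01,-0.045,0.01],"rot":[0,0,0],"grip":0.7},{"slide":[-0.01,-0.045,0],"rot":[0,0,0],"grip":0.7},{"slide":[-0.01,-0.045,0],"rot":[0,0,0],"grip":0.7},{"slide":[0,0,0],"rot":[0,0,0],"grip":0.7}])

```text
time: 29.95
ee_pos: [0.4675, -0.2361, 0.2154]
eef_rot: [0.734, 0.68, -0.0, 0.0]
ft_force: [-0.6, 1.0, 0.3]
width: 0.0611
grip_force: 0.0
```

```bash
python3 - <<'E'
from fit import *
c=eyes.camera("top");d=eyes.camera("side")
a=cv2.cvtColor(np.vstack([cv2.resize(x["pixels"][b[1]:b[3],b[0]:b[2]],(560,290),interpolation=cv2.INTER_CUBIC) for x,b in((c,(200,140,316,200)),(d,(190,150,306,210)))]),cv2.COLOR_RGB2BGR);cv2.imwrite("pics/z5.png",a)
for C,l in(((c,),"top"),((d,),"side"),((c,d),"both")):
    q,e=fit("jig",C,.529,.0375,np.radians(-4),.060,pad=4);print("jig",l,q[:2].round(4),np.degrees(q[2]).round(1),round(e,2))
for n,x,y in(("B",.5266,.0015),("A",.5314,.0733)):
    q,e=fit("par",(c,d),x,y,np.radians(86.25),.018,pad=3);print(n,q[:2].round(4),np.degrees(q[2]).round(1),round(e,2))
print(sensors.read_state()["time"])
E
```

```text
jig top [0.5295 0.0373] -2.5 20.33
jig side [0.5276 0.0369] -3.9 20.54
jig both [0.5282 0.037 ] -4.0 40.93
B [0.5282 0.0021] 85.3 44.47
A [0.529  0.0731] 85.7 43.26
30.05
```

View pics/z5.png

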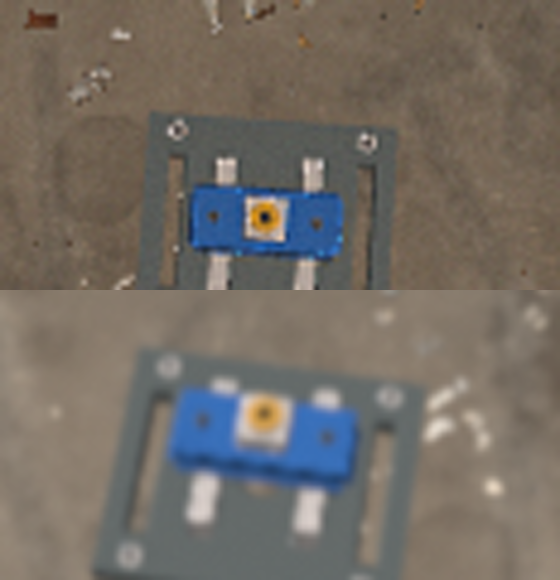

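The picture shows the jig level and square over the section (bush at (265,217) in the top crop), with the parallels showing evenly either side. Handing in.

```bash
python3 -c "
from bench import order
print(order.close_job())"
```

```text
the job is handed in; nothing more can be done
None
```

The job is handed in at about 30 s, with no verdict returned: both bright parallels stand on the plate along the slots, the section lies across them over the hole, and the jig is seated on it. In the last measurements each parallel was about 36 mm from the hole, and the jig's angle matched the plate's to within about 1.5 degrees; I never moved the odd black parallel or the bracket.

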